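# Hook the drying cabinet's vent flap shut with the pole

## Robot

A 6-joint arm with a two-finger parallel gripper is mounted at the origin on the work surface. World frame = base frame: x ahead of the robot, y to its left, z up, the work surface at z = 0. Lengths are in mm, angles in rad, forces in N, time in s.
With the tool pointing down it reaches from about 400 to 925 mm from the base axis. Payload 12.5 kg.
Tool frame: the origin (TCP) lies midway between the tips of the shut fingers; the grasp point (between the pads) lies 19 mm behind it (env.tcp_to_grasp is the distance from the TCP to the grasp point, in mm); z points along the fingers, y is the line along which they close (so a half turn about z gives the same grasp; the last joint's range is limited). The gripper opens to 95 mm and grips with 3 to 60 N. Pads are 20 mm wide; open, the fingers measure 119 mm over their backs; the gripper's body (75 mm by 180 mm) begins 59 mm behind the grasp point.
Start: joints at [-1.243, 0.491, 1.559, -0, 1.092, -0.106], TCP at [262.725, -567.117, 214.661] pointing down, gripper open.
Joint ranges: [-3.1, 3.1], [-0.84, 2.19], [0.05, 2.79], [-1.13, 4.28], [0.06, 2.93], [-2.69, 2.69]. Speed limits (rad/s): [2.22, 2.22, 2.79, 3.14, 3.14, 3.14].

## Interface

Orientations are given as [roll, pitch, yaw] about the fixed x, y, z axes, in that order (R = Rz(yaw) Ry(pitch) Rx(roll)).
In Python, from cell import env gives the robot as it stands. The module is installed in compiled form; this text tells all that it offers.
- The arm moves only by the tool step_arm, never from a script. Its argument "plan" is a list that holds one entry, the list of rows, each a list of 5 numbers: the shift along the tool's x, y, z in mm, then the turn about the tool's z in degrees, then the opening, from -1 (shut) to 1 (fully open). A call has 1 to 8 rows; each row is the pose to reach, as a shift and turn from the pose commanded when the call began, along the tool's axes at that moment; what a row does not reach only later rows make up. A row lasts 1/12 s, in which the tool goes at most 41.7 mm and 7.16 degrees, less where a joint would pass 70% of its speed; a pose out of reach is approached as far as the arm can. A call with a gripper value outside its range is refused whole. The fingers move at their own pace and stop on an object; the grip force is fixed at half the most. Time passes only in rows, so rows that repeat a pose let the fingers close. It gives the time, the measured TCP pose, the force, the opening and the grip force at its end, in the units of the state.
- env.state(): the state, without advancing time (a new reading comes with each control period).
- env.read_camera(name): name is "scene" or "top"; returns the picture (420x560x3 uint8, blue, green, red); there is no depth.
- env.get_calibration(name): a dict with "K" (3x3 intrinsics, pixels), "D" ([k1, k2, p1, p2, k3] as OpenCV has them; the pictures are not rectified), "extrinsics" (4x4, takes a point from world to camera coordinates). Camera axes: x right, y up, looking along -z (the intrinsics and any distortion apply to the point x, -y, -z); pixel columns grow to the right and rows downward; lengths in mm; the calibration is good to about 2 mm. A picture is of the moment at which its call begins. get_calibration takes no time and is no camera call.
- env.job_done(): hands the job in; it is judged then, once.
The state is a dict: "t": time; "joints": joint angles; "qvel": joint speeds; "tau": joint torques, N m; "eef_pos": TCP position; "tcp_rot": TCP orientation; "ft_force": force on the tool from outside, world axes, zero at the start; "moment": the same for the moment, N m; "opening": opening from 0.0 (shut) to 1.0 (fully open); "grip_force": force on a finger pad.
Only numpy, scipy, OpenCV 4.12 (cv2) and the standard library are available. Lean on these libraries where they do the work, as an engineer would, in place of code of your own. Each camera call takes 0.05 s, during which the arm holds its last target. There are 200 camera calls.

## Task

The vent flap on the far side of the drying cabinet is leaning open. Pick up the pole with the side hook, put its hook through the ring eye at the top of the flap, pull gently (the eye tears out above 18 N) until the flap clicks into its catch and stays shut, then unhook and lay the pole flat on the bench, away from the cabinet. Touch the cabinet and flap only with the pole, and leave everything else where it is.

Things in the scene. Friction and masses are not known exactly. Their poses are not given: they have to be found in the camera images.
- cabinet: Fixed cream drying cabinet, 140 deep (x) x 260 wide (y) x 185 mm high. Origin: centre of its underside; z up; +x points to its far face, which carries the flap. A steel catch bracket stands on the roof near the far edge, 65 to 95 mm to +y of the middle, up to 40 mm above the roof.
- flap (a joint): Hinge angle of the flap (8 x 240 x 125 mm ivory panel on the cabinet's far face), rad: 0 = upright, positive = its top leans away (cabinet +x). A spring holds it open near 0.3 to 0.44. The catch is set differently each time and takes hold somewhere between -0.03 and 0.13: not reported, to be felt. Let go unlatched it springs back past 0.25; latched it stays below 0.16.
- flap_hinge (a point): Middle of the flap's hinge line, 78 mm to cabinet +x of its origin, 65 mm above the bench; axis = cabinet y; frame turns with the flap, z towards the eye.
- eye (a point): Centre of the brass ring eye, on an 8 mm stem above the flap's top edge, 190 mm from the hinge, 255 mm above the bench when shut. Hole 22 mm, axis along cabinet y; ring outside 34 mm, 6 mm thick. Pull felt here: 2-4 N on the way, 5-10 N where the sprung catch and a stiff rubber buffer are met together and it clicks, then about 5 N more per mm. 12-15 N is surely past the click; under 11 N may not be.
- pole: Loose wooden pole, square 22 x 22 mm and 240 mm long, then a brass stem (10 mm thick) with a side prong, 300 mm in all; 0.11 to 0.21 kg. Origin: middle of the wood's underside; x along the pole to the hook end, y to the side the prong points, z up. Its axis is 11 mm above the underside; the balance point is about 30 to 35 mm ahead of the origin.
- prong (a point): Middle of the pole's prong: 175 mm ahead of the pole's origin, 26 mm to its +y, 11 mm above the underside. The prong is a round bar 8 mm thick that leaves the stem at a right angle along the pole's y, its tip 48 mm from the pole's axis.
- dowel: Loose plain wooden pole without a hook, 22 x 22 x 260 mm; leave it.
- stain_jar: Loose amber jar, 40 mm across, 60 mm high; leave it.
- beaker: Loose glass beaker, 60 mm across, 80 mm high; leave it.
- flask: Loose conical glass flask, 68 mm across, 98 mm high; leave it.
- reagent: Loose amber bottle, 60 mm across, 140 mm high; leave it.
- pot: Loose white plastic jar, 52 mm across, 60 mm high; leave it.

How it is judged:
By the outcome, as a careful person would: the job done as asked, in the order asked, and still so for the second after the job is handed in, with the robot touching nothing.
It also fails if it takes over 72 s, if anything falls off the work surface, if the arm or the gripper's body presses on something with over 40 N, if the wrist force passes 120 N, or if a joint passes its speed limit or range.

## Working session

There is one attempt and no reset: what is moved stays moved. The work goes in short steps, Python scripts to look and compute and a tool call to move; the robot and the scene stay as the last step left them, time stands still between calls to the robot, and variables do not carry over. Pictures are saved under pics/ and viewed, at most 10 in all, crops included, and the job is handed in when it is done.

Besides the shell and the picture viewer there is one more tool, called after "Emit:" by a JSON object that holds its "fn" and its "kwargs", one argument or row to a line. step_arm: Moves the arm, as the interface text tells. Its arguments: {"type":"object","properties":{"plan":{"type":"array"}},"required":["plan"]}

```bash
mkdir -p pics
cat > h.py <<'E'
import numpy as np,cv2
from cell import env
def snap(n,f):
    im=env.read_camera(n); cv2.imwrite('pics/'+f,im); return im
def ray(n,u,v):
    c=env.get_calibration(n);K=np.array(c['K'],float);D=np.array(c['D'],float);E=np.array(c['extrinsics'],float)
    p=cv2.undistortPoints(np.array([[[u,v]]],float),K,D)[0,0]
    d=E[:3,:3].T@np.array([p[0],-p[1],-1.]); o=-E[:3,:3].T@E[:3,3]
    return o,d/np.linalg.norm(d)
def onz(n,u,v,z):
    o,d=ray(n,u,v); return o+d*(z-o[2])/d[2]
def proj(n,P):
    c=env.get_calibration(n);K=np.array(c['K'],float);D=np.array(c['D'],float);E=np.array(c['extrinsics'],float)
    q=(E[:3,:3]@np.atleast_2d(np.array(P,float)).T).T+E[:3,3]; q=q*[1,-1,-1]
    return cv2.projectPoints(q,np.zeros(3),np.zeros(3),K,D)[0][:,0]
def two(a,b):
    o1,d1=ray(*a);o2,d2=ray(*b)
    A=np.stack([d1,-d2],1);t=np.linalg.lstsq(A,o2-o1,rcond=None)[0]
    p,q=o1+t[0]*d1,o2+t[1]*d2; return (p+q)/2,np.linalg.norm(p-q)
E
python3 - <<'E'
from h import *
snap('scene','s0.png');snap('top','t0.png')
for n in('scene','top'):
    o,d=ray(n,280,210);print(n,o.round(),d.round(2))
print(env.state())
E
```

```text
scene [1002.  656. 1105.] [-0.36 -0.56 -0.75]
top [ 345.  -28. 1599.] [ 0.16 -0.03 -0.99]
{'t': 0.1, 'joints': array([-1.24260633e+00,  4.91486274e-01,  1.55938929e+00, -2.61649098e-05,
        1.09168990e+00, -1.05619963e-01]), 'qvel': array([ 7.28635004e-04, -8.20577146e-04, -2.33772360e-03,  5.79416582e-04,
        1.13775348e-03, -4.77574154e-05]), 'tau': array([ 3.40350431e-03, -6.13619971e+01, -2.58606488e+01,  6.94190478e-02,
        4.70173988e-02, -7.07363802e-05]), 'eef_pos': array([ 262.64119193, -566.90208853,  214.12799415]), 'tcp_rot': array([-3.14062282e+00, -7.94793211e-05,  4.33821991e-01]), 'ft_force': array([ 0.47022575,  0.09375646, -0.0968407 ]), 'moment': array([-0.00743192, -0.01828125, -0.03816965]), 'grip_force': 0.0, 'opening': 0.9999082123859271}
```

View pics/s0.png

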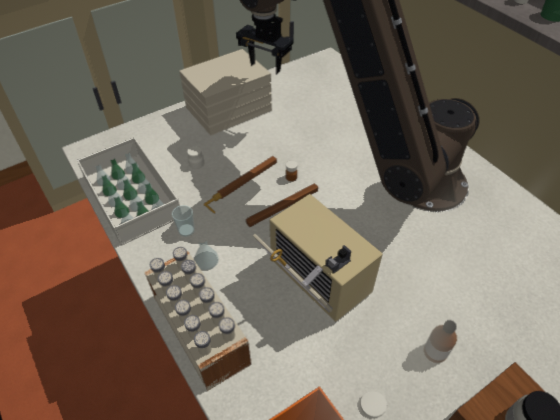

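View pics/t0.png

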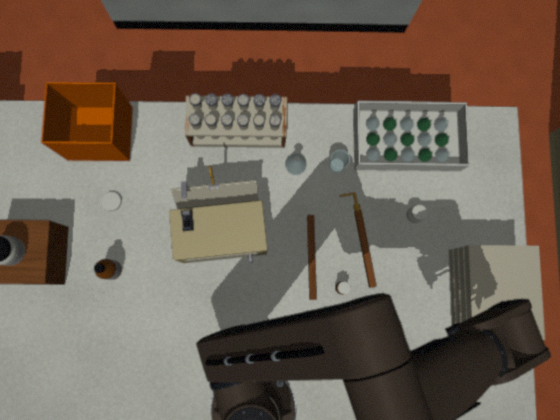

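The top view shows +x up and +y left. The hooked pole runs from (372,287) to (356,200), with its prong pointing left to (342,195). The plain dowel is at x≈312. The cabinet roof spans (170–267, 202–260), the flap is at (175–257, 182–200), and the brass eye is near (211,175), or (278,256) in the scene view.

Run:
```python
from h import *
t=cv2.imread('pics/t0.png');s=cv2.imread('pics/s0.png')
def crop(im,x0,x1,y0,y1,k): return cv2.resize(im[y0:y1,x0:x1],None,fx=k,fy=k,interpolation=cv2.INTER_CUBIC)
a=crop(t,330,390,185,295,5);b=crop(t,160,280,150,270,4);c=crop(s,240,390,190,320,4)
cv2.imwrite('pics/c0.png',cv2.hconcat([cv2.copyMakeBorder(a,0,max(0,550-a.shape[0]),0,0,0),cv2.copyMakeBorder(b,0,70,0,0,0)]));cv2.imwrite('pics/c1.png',c)
hsv=cv2.cvtColor(t,cv2.COLOR_BGR2HSV);
m=cv2.inRange(hsv,(0,110,30),(16,255,160));mm=m*0;mm[195:295,345:385]=m[195:295,345:385]
ct=max(cv2.findContours(mm,0,2)[0],key=cv2.contourArea)
r=cv2.minAreaRect(ct);bx=cv2.boxPoints(r);print(r)
for p in bx: print(p,onz('top',*p,22).round(1))
m=cv2.inRange(hsv,(12,40,130),(35,140,255));mm=m*0;mm[200:265,160:275]=m[200:265,160:275]
ct=max(cv2.findContours(mm,0,2)[0],key=cv2.contourArea)
r=cv2.minAreaRect(ct);bx=cv2.boxPoints(r);print(r)
for p in bx: print(p,onz('top',*p,185).round(1))
print(hsv[175,205:218],hsv[250,362:372])
```

```text
((364.76922607421875, 248.34619140625), (77.0736312866211, 6.471831798553467), 78.69007110595703)
[354.03848 211.19235] [ 592.5 -304.8   22. ]
[360.3846  209.92313] [ 596.7 -324.6   22. ]
[375.49997 285.50003] [ 365.7 -366.7   22. ]
[369.15384 286.76926] [ 361.7 -347.4   22. ]
((217.2361602783203, 230.7001190185547), (51.11252212524414, 94.33390808105469), 84.49451446533203)
[167.8349 209.787 ] [565.2 238.4 185. ]
[261.73364 200.7365 ] [593.4 -20.5 185. ]
[266.63742 251.61324] [452.6 -35.5 185. ]
[172.73868 260.66376] [425.3 219.7 185. ]
[[ 41  22  94]
 [ 38  11  95]
 [ 35  16  95]
 [ 30  19  96]
 [ 22  58 101]
 [ 20 137 117]
 [ 21 164 112]
 [ 19 129  89]
 [ 25  39  85]
 [ 30  17  91]
 [ 35  16  96]
 [ 38  11  93]
 [ 30  14  92]] [[ 12  96  53]
 [  9 184  50]
 [ 15 176  55]
 [ 14 182  59]
 [ 13 174  63]
 [ 14 174  60]
 [ 14 120  70]
 [ 13  44 110]
 [ 23  16 147]
 [ 33  14 160]]
```

View pics/c0.png

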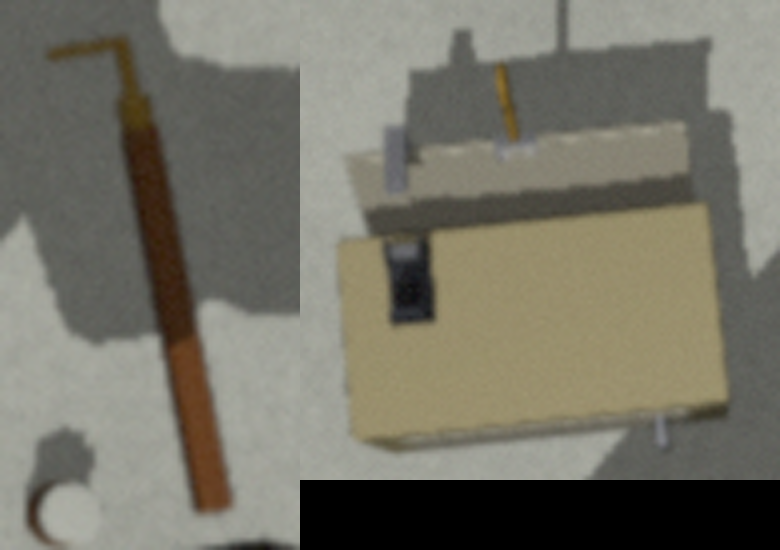

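View pics/c1.png

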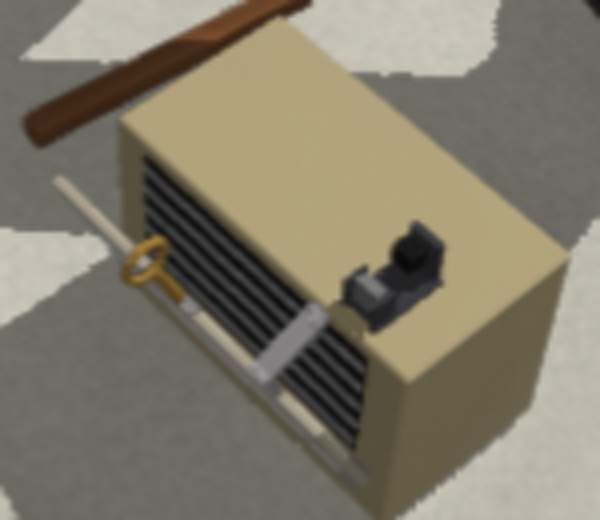

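Run:
```python
from h import *
A=lambda x,y:(330+x/5,185+y/5); B=lambda x,y:(160+(x-300)/4,150+y/4); C=lambda x,y:(240+x/4,190+y/4)
for n,p in dict(corner=A(124,42),tip=A(48,53)).items(): print(n,onz('top',*p,11).round(1))
for n,p in dict(ferr=A(136,95),ferrwood=A(140,125)).items(): print(n,onz('top',*p,18).round(1))
print('tail',onz('top',*A(212,510),22).round(1),'jar',onz('top',*A(68,512),60).round(1))
p,e=two(('top',*B(506,86)),('scene',*C(146,260)));print('eye',p.round(1),e.round(1))
yaw=.1085;c=np.array([509,100.5,0]);R=np.array([[np.cos(yaw),-np.sin(yaw),0],[np.sin(yaw),np.cos(yaw),0],[0,0,1]])
print('eye in cab',(R.T@(p-c)).round(1))
for a in(.3,.37,.44):
    q=c+R@np.array([78+190*np.sin(a),0,65+190*np.cos(a)]);print(a,q.round(1),proj('top',q).round(1),proj('scene',q).round(1))
print(B(506,86),C(146,260))
```

```text
corner [ 650.5 -310.    11. ]
tip [ 643.  -262.3   11. ]
ferr [ 615.8 -315.7   18. ]
ferrwood [ 597.  -317.9   18. ]
tail [ 361.1 -357.2   22. ] jar [ 358.9 -264.1   60. ]
eye [662.3 116.5 233.5] 2.9
eye in cab [154.1  -0.7 233.5]
0.3 [642.4 115.  246.5] [[211.  178.1]] [[282.9 247. ]]
0.37 [654.8 116.4 242.1] [[210.8 173.9]] [[278.6 251.1]]
0.44 [667.  117.7 236.9] [[210.6 169.9]] [[274.4 255.3]]
(211.5, 171.5) (276.5, 255.0)
```

```bash
cat >> h.py <<'E'
def go(x,y,z,yaw=None):
    s=env.state();p=s['eef_pos'];w=s['tcp_rot'][2]
    d=np.array([x,y,z])-p;c,n=np.cos(w),np.sin(w)
    print('t',round(s['t'],2),'at',p.round(1),'rot',s['tcp_rot'].round(4),'F',s['ft_force'].round(1),'row',[round(v,1) for v in(d[0]*c+d[1]*n,d[0]*n-d[1]*c,-d[2],0 if yaw is None else np.degrees(w-yaw))])
E
python3 -c "
from h import *
go(511,-332,60,.165)"
```

```text
t 0.1 at [ 262.6 -566.9  214.1] rot [-3.1406e+00 -1.0000e-04  4.3380e-01] F [ 0.5  0.1 -0.1] row [np.float64(324.1), np.float64(-108.7), np.float64(154.1), np.float64(15.4)]
```

Emit:
{"fn": "step_arm", "kwargs": {
  "plan": [
    [[40,-13,0,2,1],[81,-27,0,4,1],[121,-41,0,6,1],[162,-54,0,8,1],[202,-68,0,10,1],[243,-81,0,12,1],[283,-95,0,14,1],[324,-109,0,15.4,1]]
  ]
}}

```text
t: 0.77
eef_pos: [505.8, -336.2, 214.5]
tcp_rot: [-3.141, 0.0, 0.163]
ft_force: [0.1, -0.9, -0.8]
opening: 0.999
grip_force: 0.0
```

```bash
python3 -c "
from h import *
go(511,-332,60,.165)"
```

```text
t 0.77 at [ 505.8 -336.2  214.5] rot [-3.1414e+00  3.0000e-04  1.6310e-01] F [ 0.1 -0.9 -0.8] row [np.float64(5.8), np.float64(-3.3), np.float64(154.5), np.float64(-0.1)]
```

Emit:
{"fn": "step_arm", "kwargs": {
  "plan": [
    [[0,0,40,0,1],[0,0,80,0,1],[0,0,120,0,1],[0,0,150,0,1],[0,0,150,0,1],[0,0,150,0,1]]
  ]
}}

```text
t: 1.27
eef_pos: [504.4, -337.6, 63.9]
tcp_rot: [-3.139, 0.002, 0.165]
ft_force: [0.2, 1.2, 0.8]
opening: 1.0
grip_force: 0.0
```

```bash
python3 -c "
from h import *
t=snap('top','t1.png');s=snap('scene','s1.png')
a=cv2.resize(t[180:300,300:400],None,fx=4,fy=4);b=cv2.resize(s[140:230,180:290],None,fx=4,fy=4)
cv2.imwrite('pics/c2.png',cv2.hconcat([a[:360*1+120-0],cv2.copyMakeBorder(b,0,120,0,0,0)])[:, :800])
go(511,-332,4,.165)"
```

```text
t 1.37 at [ 505.5 -338.6   66.5] rot [ 3.1398e+00 -1.5000e-03  1.6490e-01] F [0.4 0.7 0.8] row [np.float64(6.6), np.float64(-5.6), np.float64(62.5), np.float64(-0.0)]
```

View pics/c2.png

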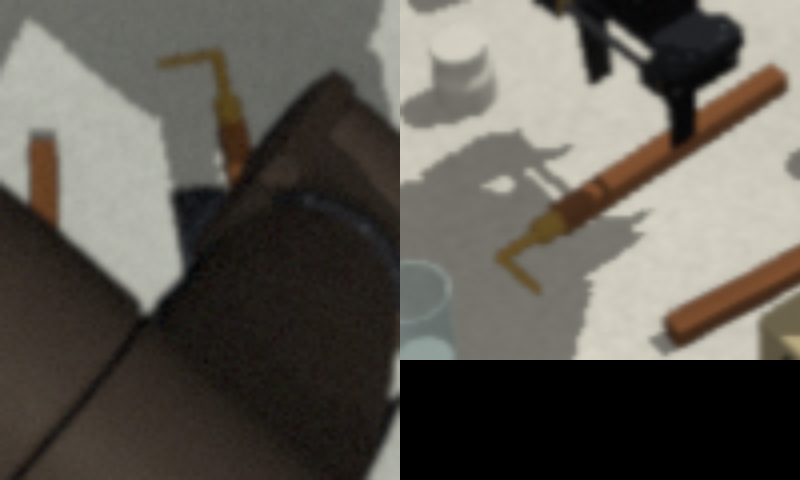

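The fingers straddle the pole: one each side, with the near one at crop pixel (682,130). I'll correct about 6 mm and descend.

Emit:
{"fn": "step_arm", "kwargs": {
  "plan": [
    [[6,-5,30,0,1],[6,-5,58,0,1],[6,-5,61,0,1],[6,-5,61,0,1],[6,-5,61,0,1]]
  ]
}}

```text
t: 1.78
eef_pos: [510.6, -332.8, 5.8]
tcp_rot: [3.14, -0.002, 0.165]
ft_force: [0.2, -0.3, 0.0]
opening: 0.998
grip_force: 0.0
```

```bash
python3 -c "
from h import *
go(511,-332,4,.165)"
```

```text
t 1.78 at [ 510.6 -332.8    5.8] rot [ 3.1397e+00 -1.6000e-03  1.6490e-01] F [ 0.2 -0.3  0. ] row [np.float64(0.5), np.float64(-0.7), np.float64(1.8), np.float64(-0.0)]
```

Emit:
{"fn": "step_arm", "kwargs": {
  "plan": [
    [[0,0,1.5,0,-1],[0,0,1.5,0,-1],[0,0,1.5,0,-1],[0,0,1.5,0,-1],[0,0,1.5,0,-1],[0,0,1.5,0,-1],[0,0,1.5,0,-1],[0,0,1.5,0,-1]]
  ]
}}

```text
t: 2.45
eef_pos: [509.9, -332.0, 2.1]
tcp_rot: [3.142, 0.0, 0.165]
ft_force: [-0.3, -0.2, 0.2]
opening: 0.495
grip_force: 0.0
```

Emit:
{"fn": "step_arm", "kwargs": {
  "plan": [
    [[0,0,0,0,-1],[0,0,0,0,-1],[0,0,0,0,-1],[0,0,0,0,-1],[0,0,0,0,-1],[0,0,0,0,-1],[0,0,0,0,-1],[0,0,0,0,-1]]
  ]
}}

```text
t: 3.12
eef_pos: [509.9, -332.0, 2.1]
tcp_rot: [3.141, -0.0, 0.165]
ft_force: [0.2, 0.2, -0.2]
opening: 0.232
grip_force: 29.9
```

Emit:
{"fn": "step_arm", "kwargs": {
  "plan": [
    [[0,0,-20,0,-1],[0,0,-60,0,-1],[0,0,-100,0,-1],[0,0,-140,0,-1],[0,0,-180,0,-1],[0,0,-220,0,-1],[0,0,-260,0,-1],[0,0,-300,0,-1]]
  ]
}}

```text
t: 3.78
eef_pos: [509.3, -331.5, 304.2]
tcp_rot: [-3.141, 0.0, 0.165]
ft_force: [1.8, 0.2, -2.0]
opening: 0.23
grip_force: 29.9
```

```bash
python3 -c "
from h import *
go(526,16,310,.1085)"
```

```text
t 3.78 at [ 509.3 -331.5  304.2] rot [-3.1414e+00  2.0000e-04  1.6500e-01] F [ 1.8  0.2 -2. ] row [np.float64(73.5), np.float64(-340.1), np.float64(-5.8), np.float64(3.2)]
```

Emit:
{"fn": "step_arm", "kwargs": {
  "plan": [
    [[8,-38,0,0,-1],[17,-77,0,0,-1],[25,-115,0,0.5,-1],[33,-154,0,1,-1],[42,-192,0,1.5,-1],[50,-230,0,2,-1],[58,-268,0,2.5,-1],[67,-306,0,3.2,-1]]
  ]
}}

```text
t: 4.45
eef_pos: [525.0, -17.3, 302.1]
tcp_rot: [-3.142, 0.0, 0.109]
ft_force: [1.0, -0.0, -1.7]
opening: 0.228
grip_force: 29.9
```

```bash
python3 -c "
from h import *
go(526,16,231,.1085)"
```

```text
t 4.45 at [525.  -17.3 302.1] rot [-3.1416e+00  3.0000e-04  1.0850e-01] F [ 1.  -0.  -1.7] row [np.float64(4.6), np.float64(-33.0), np.float64(71.1), np.float64(0.0)]
```

Emit:
{"fn": "step_arm", "kwargs": {
  "plan": [
    [[4,-10,20,0,-1],[4,-23,45,0,-1],[4,-23,65,0,-1],[4,-23,71,0,-1],[4,-23,71,0,-1],[4,-23,71,0,-1],[4,-23,71,0,-1]]
  ]
}}

```text
t: 5.03
eef_pos: [527.7, 3.7, 232.3]
tcp_rot: [3.141, -0.002, 0.108]
ft_force: [-0.2, 0.3, -1.3]
opening: 0.23
grip_force: 29.9
```

```bash
python3 -c "
from h import *
t=snap('top','t2.png');s=snap('scene','s2.png')
a=cv2.resize(t[150:230,180:270],None,fx=5,fy=5,interpolation=2);b=cv2.resize(s[200:280,220:290],None,fx=5,fy=5,interpolation=2)
cv2.imwrite('pics/c3.png',cv2.hconcat([a,b]))
go(526,6,231,.1085)"
```

```text
t 5.13 at [527.6   3.7 232.2] rot [ 3.1411e+00 -1.8000e-03  1.0850e-01] F [ 0.3 -0.1 -2.2] row [np.float64(-1.3), np.float64(-2.4), np.float64(1.2), np.float64(0.0)]
```

View pics/c3.png

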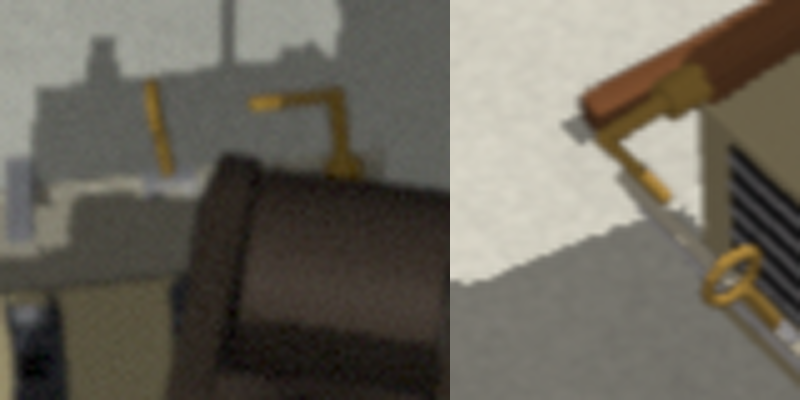

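The ring is visible at top crop (150–165, 80–130) and centred at scene crop (731,275). The prong runs from its corner to its tip, (340,95)→(252,104) in the top crop and (603,138)→(666,200) in the scene crop, aimed at the ring.

Run:
```python
from h import *
A=lambda x,y:(180+x/5-.4,150+y/5-.4); C=lambda x,y:(220+(x-450)/5-.4,200+y/5-.4)
yaw=.1085;c=np.array([509,100.5,0]);R=np.array([[np.cos(yaw),-np.sin(yaw),0],[np.sin(yaw),np.cos(yaw),0],[0,0,1]])
f=lambda p:(R.T@(np.array(p)-c)).round(1)
p1,e1=two(('top',*A(252,104)),('scene',*C(666,200)));print('tip',f(p1),e1.round(1))
p2,e2=two(('top',*A(340,95)),('scene',*C(603,138)));print('corner',f(p2),e2.round(1))
s=env.state();T=s['eef_pos']; 
for n,o in(('tip',(144,48,9)),('corner',(144,0,9))):
    P=T+R@np.array(o);print(n,'pred',f(P),proj('top',P).round(1),proj('scene',P).round(1))
print('meas',A(252,104),A(340,95),C(666,200),C(603,138),'ring',C(731,275),'far end',A(151,80),'base',A(167,172))
for a in(.36,.4,.44):
    u=np.array([np.sin(a),0,np.cos(a)]);q=lambda r:c+R@(np.array([78,0,65])+r*u)
    print(a,f(q(190)),proj('scene',q(190)).round(1),'far',proj('top',q(207)).round(1),'stem base',proj('top',q(125)).round(1))
```

```text
tip [151.9 -51.4 237.7] 1.2
corner [152.  -98.8 238.3] 1.5
tip pred [152.  -50.2 241.2] [[229.3 170.3]] [[262.7 238.9]]
corner pred [152.  -98.2 241.2] [[247.2 168.6]] [[250.  226.5]]
meas (230.0, 170.4) (247.6, 168.6) (262.8, 239.6) (250.2, 227.2) ring (275.8, 254.6) far end (209.79999999999998, 165.6) base (213.0, 184.0)
0.36 [144.9  -0.  242.8] [[279.2 250.5]] far [[210.  170.9]] stem base [[213.7 187.3]]
0.4 [152.   0. 240.] [[276.7 252.9]] far [[209.9 168.4]] stem base [[213.6 185.8]]
0.44 [158.9   0.  236.9] [[274.4 255.3]] far [[209.8 165.9]] stem base [[213.6 184.4]]
```

Emit:
{"fn": "step_arm", "kwargs": {
  "plan": [
    [[4.5,-10,0,0,-1],[4.5,-25,0,0,-1],[4.5,-38,0,0,-1],[4.5,-40,0,0,-1],[4.5,-40,0,0,-1],[4.5,-40,0,0,-1]]
  ]
}}

```text
t: 5.63
eef_pos: [527.3, 44.6, 231.2]
tcp_rot: [3.141, -0.0, 0.11]
ft_force: [-0.0, 0.1, -2.1]
opening: 0.226
grip_force: 29.9
```

```bash
python3 -c "
from h import *
t=snap('top','t3.png');s=snap('scene','s3.png')
a=cv2.resize(t[155:200,195:245],None,fx=8,fy=8,interpolation=2);b=cv2.resize(s[225:270,245:295],None,fx=8,fy=8,interpolation=2)
cv2.imwrite('pics/c4.png',cv2.hconcat([a,b]))
go(526,6,231,.1085)"
```

```text
t 5.73 at [527.3  44.1 231.2] rot [ 3.1414e+00 -1.0000e-04  1.0910e-01] F [ 0.3 -0.6 -1.6] row [np.float64(-5.5), np.float64(37.8), np.float64(0.2), np.float64(0.0)]
```

View pics/c4.png

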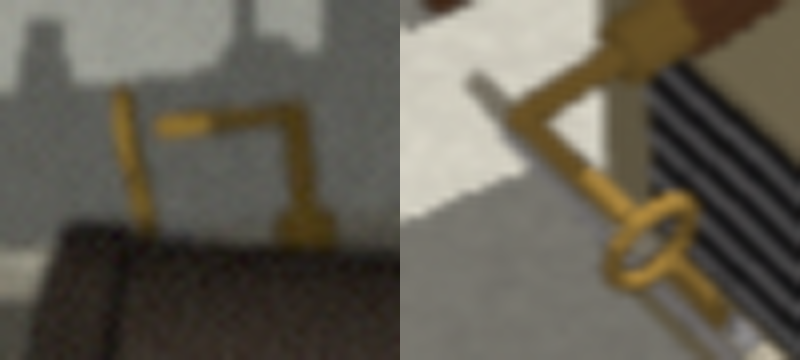

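The extrapolated prong line passes through the hole centre in the scene crop (650,240), and is about 1 px low in the top crop. I'll insert with +1.5 mm x.

Emit:
{"fn": "step_arm", "kwargs": {
  "plan": [
    [[1.5,-7,0,0,-1],[1.5,-14,0,0,-1],[1.5,-21,0,0,-1],[1.5,-28,0,0,-1],[1.5,-34,0,0,-1],[1.5,-34,0,0,-1],[1.5,-34,0,0,-1]]
  ]
}}

```text
t: 6.32
eef_pos: [524.9, 78.8, 231.1]
tcp_rot: [3.141, -0.0, 0.11]
ft_force: [-0.3, -0.1, -2.0]
opening: 0.228
grip_force: 29.9
```

```bash
python3 -c "
from h import *
t=snap('top','t4.png');s=snap('scene','s4.png')
a=cv2.resize(t[155:200,195:245],None,fx=8,fy=8,interpolation=2);b=cv2.resize(s[225:270,245:295],None,fx=8,fy=8,interpolation=2)
cv2.imwrite('pics/c5.png',cv2.hconcat([a,b]))
go(526,6,231,.1085)"
```

```text
t 6.42 at [525.   78.3 231.1] rot [ 3.1414e+00 -1.0000e-04  1.0940e-01] F [ 0.4 -0.4 -2.1] row [np.float64(-6.9), np.float64(72.0), np.float64(0.1), np.float64(0.1)]
```

View pics/c5.png

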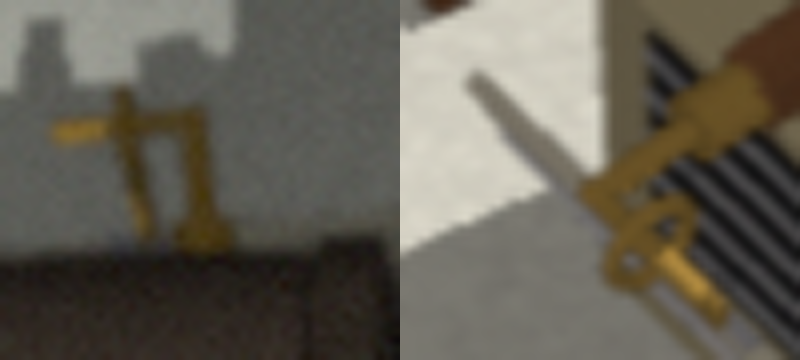

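The prong is through the ring: in the top crop the tip is at (55,130), past the ring at x≈122. There is no contact force. Now I'll pull along the arc.

Emit:
{"fn": "step_arm", "kwargs": {
  "plan": [
    [[-3,0,-0.5,0,-1],[-6,0,-1,0,-1],[-9,0,-1.5,0,-1],[-12,0,-2.5,0,-1],[-15,0,-3.8,0,-1],[-18,0,-5,0,-1],[-21,0,-6,0,-1],[-24,0,-7,0,-1]]
  ]
}}

```text
t: 7.08
eef_pos: [500.9, 75.7, 238.3]
tcp_rot: [3.141, -0.0, 0.109]
ft_force: [2.6, 0.2, -1.9]
opening: 0.231
grip_force: 29.9
```

Emit:
{"fn": "step_arm", "kwargs": {
  "plan": [
    [[-3,0,-1,0,-1],[-6,0,-1.9,0,-1],[-9,0,-2.7,0,-1],[-12,0,-3.4,0,-1],[-15,0,-4.1,0,-1],[-18,0,-4.7,0,-1],[-21,0,-5.2,0,-1],[-24,0,-5.7,0,-1]]
  ]
}}

```text
t: 7.75
eef_pos: [477.1, 73.1, 243.9]
tcp_rot: [3.142, -0.0, 0.109]
ft_force: [1.9, 0.1, -2.4]
opening: 0.23
grip_force: 30.0
```

Emit:
{"fn": "step_arm", "kwargs": {
  "plan": [
    [[-1,0,-0.2,0,-1],[-2,0,-0.4,0,-1],[-3,0,-0.6,0,-1],[-4,0,-0.7,0,-1],[-5,0,-0.9,0,-1],[-6,0,-1.1,0,-1],[-7,0,-1.2,0,-1],[-8,0,-1.4,0,-1]]
  ]
}}

```text
t: 8.42
eef_pos: [469.3, 72.2, 245.2]
tcp_rot: [3.142, 0.0, 0.109]
ft_force: [2.2, 0.3, -3.2]
opening: 0.229
grip_force: 30.0
```

Emit:
{"fn": "step_arm", "kwargs": {
  "plan": [
    [[-0.5,0,-0.1,0,-1],[-1,0,-0.1,0,-1],[-1.5,0,-0.2,0,-1],[-2,0,-0.2,0,-1],[-2.5,0,-0.3,0,-1],[-3,0,-0.3,0,-1],[-3.5,0,-0.4,0,-1],[-4,0,-0.4,0,-1]]
  ]
}}

```text
t: 9.08
eef_pos: [465.4, 71.8, 245.6]
tcp_rot: [3.141, -0.0, 0.109]
ft_force: [2.0, 0.5, -2.4]
opening: 0.23
grip_force: 30.0
```

Emit:
{"fn": "step_arm", "kwargs": {
  "plan": [
    [[-0.5,0,-0.1,0,-1],[-1,0,-0.1,0,-1],[-1.5,0,-0.1,0,-1],[-2,0,-0.2,0,-1],[-2.5,0,-0.2,0,-1],[-3,0,-0.3,0,-1],[-3,0,-0.3,0,-1]]
  ]
}}

```text
t: 9.67
eef_pos: [462.7, 71.6, 246.0]
tcp_rot: [3.142, -0.001, 0.109]
ft_force: [4.3, 1.3, -4.1]
opening: 0.232
grip_force: 30.0
```

Emit:
{"fn": "step_arm", "kwargs": {
  "plan": [
    [[-0.3,0,0,0,-1],[-0.5,0,0.1,0,-1],[-0.7,0,0.2,0,-1],[-1,0,0.3,0,-1],[-1,0,0.3,0,-1]]
  ]
}}

```text
t: 10.08
eef_pos: [461.9, 71.5, 245.8]
tcp_rot: [3.142, -0.001, 0.109]
ft_force: [5.6, 1.8, -3.5]
opening: 0.231
grip_force: 30.0
```

Emit:
{"fn": "step_arm", "kwargs": {
  "plan": [
    [[-0.3,0,0,0,-1],[-0.5,0,0.1,0,-1],[-0.7,0,0.2,0,-1],[-1,0,0.2,0,-1],[-1,0,0.2,0,-1]]
  ]
}}

```text
t: 10.5
eef_pos: [461.0, 71.4, 245.7]
tcp_rot: [3.142, -0.002, 0.109]
ft_force: [4.5, 0.7, -3.0]
opening: 0.23
grip_force: 30.0
```

Emit:
{"fn": "step_arm", "kwargs": {
  "plan": [
    [[-0.3,0,0,0,-1],[-0.5,0,0,0,-1],[-0.7,0,0,0,-1],[-1,0,0,0,-1],[-1,0,0,0,-1]]
  ]
}}

```text
t: 10.92
eef_pos: [460.0, 71.3, 245.7]
tcp_rot: [3.142, -0.002, 0.109]
ft_force: [5.6, 1.6, -3.8]
opening: 0.229
grip_force: 30.0
```

Emit:
{"fn": "step_arm", "kwargs": {
  "plan": [
    [[-0.3,0,0,0,-1],[-0.5,0,0,0,-1],[-0.7,0,0,0,-1],[-1,0,0,0,-1],[-1,0,0,0,-1]]
  ]
}}

```text
t: 11.33
eef_pos: [459.1, 71.2, 245.7]
tcp_rot: [3.142, -0.002, 0.109]
ft_force: [6.5, 1.8, -2.4]
opening: 0.232
grip_force: 30.0
```

Emit:
{"fn": "step_arm", "kwargs": {
  "plan": [
    [[-0.3,0,0,0,-1],[-0.5,0,0,0,-1],[-0.7,0,0,0,-1],[-1,0,0,0,-1],[-1,0,0,0,-1]]
  ]
}}

```text
t: 11.75
eef_pos: [458.2, 71.1, 245.7]
tcp_rot: [3.142, -0.002, 0.109]
ft_force: [6.3, 0.9, -2.5]
opening: 0.233
grip_force: 30.0
```

```bash
cat > m.py <<'E'
from h import *
import sys
t=snap('top','m_t%s.png'%sys.argv[1]);s=snap('scene','m_s%s.png'%sys.argv[1])
yaw=.1085;c=np.array([509,100.5,0]);R=np.array([[np.cos(yaw),-np.sin(yaw),0],[np.sin(yaw),np.cos(yaw),0],[0,0,1]])
T=env.state()['eef_pos']
for n,o in(('tip',(144,48,9)),('corner',(144,0,9)),('ferr',(110,0,9))):
    P=T+R@np.array(o);print(n,'pred',(R.T@(P-c)).round(1),proj('top',P).round(1),proj('scene',P).round(1))
for a in(.0,.05,.1,.15,.2,.4):
    u=np.array([np.sin(a),0,np.cos(a)]);q=lambda r:c+R@(np.array([78,0,65])+r*u)
    print(a,'eye',proj('top',q(190)).round(1),proj('scene',q(190)).round(1),'far',proj('top',q(207)).round(1))
for n,im,b in(('top',t,(160,215,190,250)),('scene',s,(220,280,245,310))):
    h=cv2.cvtColor(im,cv2.COLOR_BGR2HSV);m=cv2.inRange(h,(14,90,40),(30,255,255))[b[0]:b[1],b[2]:b[3]]
    ys,xs=np.nonzero(m);print(n,'brass bbox',xs.min()+b[2],xs.max()+b[2],ys.min()+b[0],ys.max()+b[0])
a=cv2.resize(t[165:215,190:240],None,fx=8,fy=8,interpolation=2);b=cv2.resize(s[215:265,255:305],None,fx=8,fy=8,interpolation=2)
cv2.imwrite('pics/m%s.png'%sys.argv[1],cv2.hconcat([a,b]))
go(*T)
E
python3 m.py 1
```

```text
tip pred [ 90.3  24.2 254.7] [[202.9 194.5]] [[304.9 241.4]]
corner pred [ 90.3 -23.8 254.7] [[221.  192.8]] [[290.9 228.6]]
ferr pred [ 56.3 -23.8 254.7] [[222.1 205.4]] [[302.1 221.3]]
0.0 eye [[212.4 198.2]] [[301.9 232.1]] far [[211.8 197. ]]
0.05 eye [[212.2 194.7]] [[298.7 234.2]] far [[211.5 193.1]]
0.1 eye [[211.9 191.2]] [[295.5 236.5]] far [[211.2 189.3]]
0.15 eye [[211.6 187.8]] [[292.3 239. ]] far [[210.9 185.6]]
0.2 eye [[211.4 184.5]] [[289.2 241.5]] far [[210.7 181.9]]
0.4 eye [[210.7 172.1]] [[276.7 252.9]] far [[209.9 168.4]]
top brass bbox 203 231 186 214
scene brass bbox 289 309 220 254
t 11.85 at [458.2  71.1 245.7] rot [ 3.1416e+00 -2.1000e-03  1.0910e-01] F [ 6.7  1.5 -3.2] row [np.float64(0.0), np.float64(0.0), np.float64(-0.0), 0]
```

View pics/m1.png

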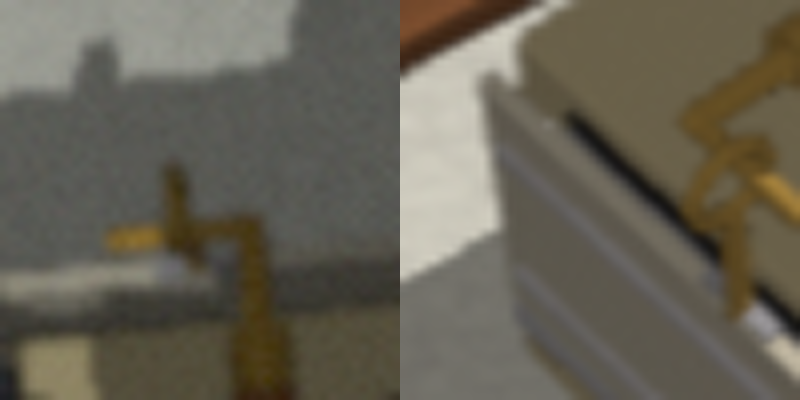

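The hook is well seated: tip at top crop (107,240), as predicted, so the pole hasn't slipped. The flap is at about 0.10 rad. I'll keep pulling.

Emit:
{"fn": "step_arm", "kwargs": {
  "plan": [
    [[-0.3,0,0,0,-1],[-0.6,0,0,0,-1],[-0.9,0,0,0,-1],[-1.2,0,0,0,-1],[-1.5,0,0,0,-1],[-1.5,0,0,0,-1]]
  ]
}}

```text
t: 12.35
eef_pos: [456.1, 70.8, 245.5]
tcp_rot: [3.142, -0.001, 0.109]
ft_force: [5.0, 1.6, -1.1]
opening: 0.23
grip_force: 30.0
```

Emit:
{"fn": "step_arm", "kwargs": {
  "plan": [
    [[-0.3,0,0,0,-1],[-0.6,0,0,0,-1],[-0.9,0,0,0,-1],[-1,0,0,0,-1],[-1,0,0,0,-1]]
  ]
}}

```text
t: 12.77
eef_pos: [455.0, 70.7, 245.5]
tcp_rot: [3.141, -0.0, 0.109]
ft_force: [5.2, 0.6, -0.9]
opening: 0.229
grip_force: 30.0
```

Emit:
{"fn": "step_arm", "kwargs": {
  "plan": [
    [[-0.3,0,-0.1,0,-1],[-0.6,0,-0.2,0,-1],[-0.9,0,-0.2,0,-1],[-1.2,0,-0.3,0,-1],[-1.2,0,-0.3,0,-1]]
  ]
}}

```text
t: 13.18
eef_pos: [453.7, 70.5, 245.7]
tcp_rot: [3.141, 0.0, 0.109]
ft_force: [5.0, 0.7, -1.4]
opening: 0.231
grip_force: 30.0
```

Emit:
{"fn": "step_arm", "kwargs": {
  "plan": [
    [[-0.3,0,0,0,-1],[-0.6,0,-0.1,0,-1],[-0.9,0,-0.1,0,-1],[-1.2,0,-0.1,0,-1],[-1.2,0,-0.1,0,-1]]
  ]
}}

```text
t: 13.6
eef_pos: [452.5, 70.4, 245.8]
tcp_rot: [3.142, 0.0, 0.109]
ft_force: [5.3, 0.2, -2.6]
opening: 0.231
grip_force: 30.0
```

```bash
python3 m.py 2|grep -v "^0"
```

```text
tip pred [ 84.6  24.2 254.8] [[203.1 196.6]] [[306.8 240. ]]
corner pred [ 84.6 -23.8 254.8] [[221.2 194.9]] [[292.8 227.4]]
ferr pred [ 50.6 -23.8 254.8] [[222.3 207.6]] [[303.9 220.1]]
top brass bbox 204 227 188 214
scene brass bbox 291 309 220 253
t 13.7 at [452.5  70.4 245.8] rot [3.1415e+00 2.0000e-04 1.0920e-01] F [ 3.9  0.8 -2.3] row [np.float64(0.0), np.float64(0.0), np.float64(-0.0), 0]
```

Emit:
{"fn": "step_arm", "kwargs": {
  "plan": [
    [[-0.3,0,0,0,-1],[-0.6,0,0,0,-1],[-0.9,0,0,0,-1],[-1.2,0,0,0,-1],[-1.5,0,-0.1,0,-1],[-1.8,0,-0.1,0,-1],[-1.8,0,-0.1,0,-1]]
  ]
}}

```text
t: 14.28
eef_pos: [450.7, 70.2, 245.9]
tcp_rot: [3.141, 0.0, 0.109]
ft_force: [4.8, 1.5, -1.8]
opening: 0.227
grip_force: 30.0
```

Emit:
{"fn": "step_arm", "kwargs": {
  "plan": [
    [[-0.3,0,0,0,-1],[-0.6,0,0,0,-1],[-0.9,0,0,0,-1],[-1.2,0,0,0,-1],[-1.5,0,-0.1,0,-1],[-1.8,0,-0.1,0,-1],[-1.8,0,-0.1,0,-1]]
  ]
}}

```text
t: 14.87
eef_pos: [448.9, 70.0, 246.0]
tcp_rot: [3.142, 0.0, 0.109]
ft_force: [4.9, 0.1, -2.3]
opening: 0.232
grip_force: 30.0
```

```bash
python3 m.py 3|grep -v "^0"
python3 - <<'E'
from h import *
for k in '123':
    for n,f in(('top','t'),('scene','s')):
        im=cv2.imread(f'pics/m_{f}{k}.png');h=cv2.cvtColor(im,cv2.COLOR_BGR2HSV)
        b=(160,215,190,250) if f=='t' else (220,262,250,325)
        m=cv2.inRange(h,(14,100,95),(30,255,255))[b[0]:b[1],b[2]:b[3]];ys,xs=np.nonzero(m)
        print(k,n,'bright',len(xs),(xs.mean()+b[2]).round(2),(ys.mean()+b[0]).round(2),xs.min()+b[2],xs.max()+b[2])
    im=cv2.imread(f'pics/m_t{k}.png');h=cv2.cvtColor(im,cv2.COLOR_BGR2HSV);m=cv2.inRange(h,(0,130,30),(13,255,140))[200:240,212:235]
    ys,xs=np.nonzero(m);print('wood starts row',ys.min()+200 if len(ys) else None)
E
```

```text
tip pred [ 81.   24.2 255. ] [[203.2 197.9]] [[308.  239.2]]
corner pred [ 81.  -23.8 255. ] [[221.4 196.2]] [[294.  226.5]]
ferr pred [ 47.  -23.8 255. ] [[222.5 208.9]] [[305.1 219.3]]
top brass bbox 203 227 190 214
scene brass bbox 292 309 220 252
t 14.97 at [448.9  70.  246. ] rot [3.1415e+00 1.0000e-04 1.0920e-01] F [ 5.1  0.2 -2.3] row [np.float64(0.0), np.float64(0.0), np.float64(-0.0), 0]
1 top bright 19 206.26 194.11 203 209
1 scene bright 161 298.68 232.65 290 311
wood starts row 215
2 top bright 17 207.18 196.24 204 210
2 scene bright 144 299.76 232.4 292 311
wood starts row 217
3 top bright 16 206.62 197.81 204 210
3 scene bright 139 300.39 232.32 293 311
wood starts row 218
```

Emit:
{"fn": "step_arm", "kwargs": {
  "plan": [
    [[-0.3,0,0,0,-1],[-0.6,0,0,0,-1],[-0.9,0,0,0,-1],[-1.2,0,0,0,-1],[-1.5,0,0,0,-1],[-1.8,0,0,0,-1],[-1.8,0,0,0,-1]]
  ]
}}

```text
t: 15.55
eef_pos: [447.2, 69.8, 246.0]
tcp_rot: [3.141, 0.0, 0.109]
ft_force: [5.0, 0.6, -3.5]
opening: 0.229
grip_force: 30.0
```

Emit:
{"fn": "step_arm", "kwargs": {
  "plan": [
    [[-0.3,0,0,0,-1],[-0.6,0,0,0,-1],[-0.9,0,0,0,-1],[-1.2,0,0,0,-1],[-1.5,0,0,0,-1],[-1.8,0,0,0,-1],[-1.8,0,0,0,-1]]
  ]
}}

```text
t: 16.13
eef_pos: [445.4, 69.6, 246.0]
tcp_rot: [3.142, 0.0, 0.109]
ft_force: [4.4, -0.0, -3.7]
opening: 0.231
grip_force: 30.0
```

Emit:
{"fn": "step_arm", "kwargs": {
  "plan": [
    [[-0.3,0,0,0,-1],[-0.6,0,0.1,0,-1],[-0.9,0,0.2,0,-1],[-1.2,0,0.2,0,-1],[-1.5,0,0.3,0,-1],[-1.8,0,0.3,0,-1],[-1.8,0,0.3,0,-1]]
  ]
}}

```text
t: 16.72
eef_pos: [444.0, 69.5, 245.8]
tcp_rot: [3.142, -0.001, 0.109]
ft_force: [7.0, 1.2, -2.7]
opening: 0.227
grip_force: 30.0
```

Emit:
{"fn": "step_arm", "kwargs": {
  "plan": [
    [[-0.2,0,0,0,-1],[-0.4,0,0,0,-1],[-0.6,0,0,0,-1],[-0.8,0,0,0,-1],[-0.8,0,0,0,-1]]
  ]
}}

```text
t: 17.13
eef_pos: [443.6, 69.4, 245.9]
tcp_rot: [3.142, -0.002, 0.109]
ft_force: [8.6, 1.1, -4.0]
opening: 0.229
grip_force: 30.0
```

Emit:
{"fn": "step_arm", "kwargs": {
  "plan": [
    [[-0.2,0,0,0,-1],[-0.4,0,0,0,-1],[-0.6,0,0.1,0,-1],[-0.8,0,0.1,0,-1],[-0.8,0,0.1,0,-1]]
  ]
}}

```text
t: 17.55
eef_pos: [443.2, 69.4, 245.9]
tcp_rot: [-3.142, -0.003, 0.109]
ft_force: [11.0, 2.8, -4.7]
opening: 0.229
grip_force: 30.0
```

Emit:
{"fn": "step_arm", "kwargs": {
  "plan": [
    [[-0.2,0,0,0,-1],[-0.4,0,0.1,0,-1],[-0.6,0,0.2,0,-1],[-0.6,0,0.2,0,-1]]
  ]
}}

```text
t: 17.88
eef_pos: [442.8, 69.4, 245.8]
tcp_rot: [-3.142, -0.003, 0.109]
ft_force: [11.4, 2.5, -3.7]
opening: 0.23
grip_force: 30.0
```

Emit:
{"fn": "step_arm", "kwargs": {
  "plan": [
    [[-0.2,0,0,0,-1],[-0.4,0,0,0,-1],[-0.6,0,0,0,-1],[-0.6,0,0,0,-1]]
  ]
}}

```text
t: 18.22
eef_pos: [442.2, 69.3, 245.8]
tcp_rot: [-3.142, -0.003, 0.109]
ft_force: [11.7, 2.9, -3.6]
opening: 0.23
grip_force: 30.0
```

Emit:
{"fn": "step_arm", "kwargs": {
  "plan": [
    [[-0.2,0,0,0,-1],[-0.4,0,0,0,-1],[-0.5,0,0,0,-1],[-0.5,0,0,0,-1]]
  ]
}}

```text
t: 18.55
eef_pos: [442.1, 69.3, 245.9]
tcp_rot: [-3.142, -0.004, 0.109]
ft_force: [14.3, 3.1, -5.5]
opening: 0.23
grip_force: 30.0
```

Emit:
{"fn": "step_arm", "kwargs": {
  "plan": [
    [[1,0,0,0,-1],[2,0,0,0,-1],[3,0,0,0,-1],[4,0,0,0,-1],[5,0,0,0,-1],[6,0,0,0,-1],[6,0,0,0,-1]]
  ]
}}

```text
t: 19.13
eef_pos: [446.1, 69.7, 245.3]
tcp_rot: [3.142, 0.001, 0.109]
ft_force: [-1.0, -0.2, -1.9]
opening: 0.231
grip_force: 30.0
```

Force is gone within 4 mm, so the flap is latched. I'll centre the prong in the ring, then check before withdrawing.

Emit:
{"fn": "step_arm", "kwargs": {
  "plan": [
    [[1,0,0.3,0,-1],[2,0,0.6,0,-1],[3,0,1,0,-1],[4,0,1,0,-1],[4.5,0,1,0,-1],[4.5,0,1,0,-1]]
  ]
}}

```text
t: 19.63
eef_pos: [450.9, 70.2, 244.4]
tcp_rot: [3.141, -0.0, 0.109]
ft_force: [-1.1, -0.5, -1.4]
opening: 0.232
grip_force: 30.0
```

```bash
python3 m.py 4|grep -v "^0"
```

```text
tip pred [ 82.8  24.2 253.4] [[203.2 197.4]] [[307.4 240. ]]
corner pred [ 82.8 -23.8 253.4] [[221.3 195.6]] [[293.4 227.4]]
ferr pred [ 48.8 -23.8 253.4] [[222.4 208.3]] [[304.5 220.1]]
top brass bbox 203 227 192 214
scene brass bbox 292 309 220 251
t 19.73 at [450.8  70.2 244.4] rot [3.1415 0.     0.1092] F [ 0.1 -0.1 -2. ] row [np.float64(0.0), np.float64(0.0), np.float64(-0.0), 0]
```

View pics/m4.png

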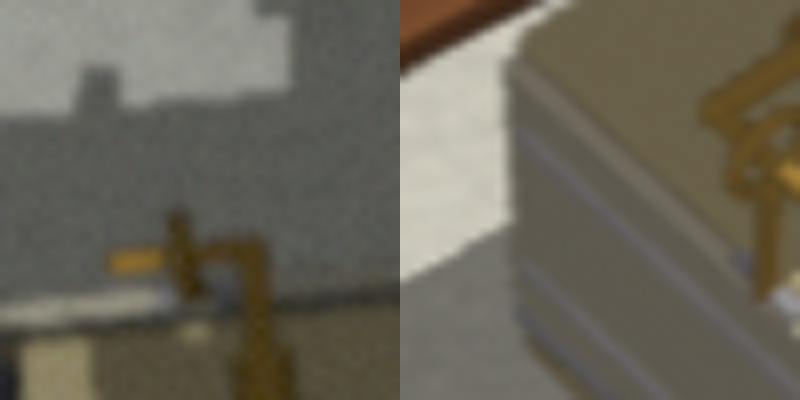

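The flap stands upright against the cabinet, with the ring at scene crop (770,150). The unloaded prong crosses the middle of the ring in the top crop (180,255). Withdrawing sideways.

Emit:
{"fn": "step_arm", "kwargs": {
  "plan": [
    [[0,4,0,0,-1],[0,9,0,0,-1],[0,15,0,0,-1],[0,22,0,0,-1],[0,30,0,0,-1],[0,38,0,0,-1],[0,46,0,0,-1],[0,54,0,0,-1]]
  ]
}}

```text
t: 20.4
eef_pos: [456.7, 15.5, 244.4]
tcp_rot: [3.142, 0.0, 0.109]
ft_force: [-0.4, -0.5, -1.7]
opening: 0.228
grip_force: 30.0
```

Emit:
{"fn": "step_arm", "kwargs": {
  "plan": [
    [[0,40,0,0,-1],[0,80,-20,0,-1],[3,120,-20,0,-1],[6,160,-20,0,-1],[9,200,-20,-1,-1],[12,240,-20,-2,-1],[14,280,-20,-3,-1],[15,318,-20,-3.2,-1]]
  ]
}}

```text
t: 21.07
eef_pos: [505.9, -300.9, 264.3]
tcp_rot: [3.141, -0.0, 0.165]
ft_force: [0.1, 0.6, -1.9]
opening: 0.231
grip_force: 30.0
```

```bash
python3 -c "
from h import *
go(510,-332,120,.165)"
```

```text
t 21.07 at [ 505.9 -300.9  264.3] rot [ 3.1414 -0.      0.1654] F [ 0.1  0.6 -1.9] row [np.float64(-1.1), np.float64(31.4), np.float64(144.3), np.float64(0.0)]
```

Emit:
{"fn": "step_arm", "kwargs": {
  "plan": [
    [[0,15,30,0,-1],[0,32,60,0,-1],[0,32,100,0,-1],[0,32,140,0,-1],[0,32,180,0,-1],[0,32,215,0,-1],[0,32,235,0,-1],[0,32,240,0,-1]]
  ]
}}

```text
t: 21.73
eef_pos: [509.7, -329.0, 20.5]
tcp_rot: [-3.137, 0.004, 0.165]
ft_force: [0.1, -0.1, -2.0]
opening: 0.228
grip_force: 30.0
```

```bash
python3 -c "
from h import *
go(510,-332,2.1,.165)"
```

```text
t 21.73 at [ 509.7 -329.    20.5] rot [-3.1372  0.0039  0.1646] F [ 0.1 -0.1 -2. ] row [np.float64(-0.2), np.float64(3.0), np.float64(18.4), np.float64(-0.0)]
```

Emit:
{"fn": "step_arm", "kwargs": {
  "plan": [
    [[0,0,5,0,-1],[0,0,10,0,-1],[0,0,15,0,-1],[0,0,19,0,-1],[0,0,20,0,-1],[0,0,20.5,0,-1],[0,0,20.5,0,-1]]
  ]
}}

```text
t: 22.32
eef_pos: [511.6, -329.6, 4.4]
tcp_rot: [3.141, -0.0, 0.165]
ft_force: [0.0, 0.1, -2.2]
opening: 0.228
grip_force: 30.0
```

Emit:
{"fn": "step_arm", "kwargs": {
  "plan": [
    [[0,0,0.5,0,-1],[0,0,1,0,-1],[0,0,1.5,0,-1],[0,0,2,0,-1],[0,0,2.2,0,-1],[0,0,2.2,0,-1]]
  ]
}}

```text
t: 22.82
eef_pos: [511.5, -329.6, 2.1]
tcp_rot: [3.141, -0.0, 0.165]
ft_force: [-2.1, 0.7, 3.3]
opening: 0.232
grip_force: 30.0
```

Contact with the bench, so I'll release.

Emit:
{"fn": "step_arm", "kwargs": {
  "plan": [
    [[0,0,0,0,0],[0,0,0,0,0.2],[0,0,0,0,0.4],[0,0,0,0,0.5],[0,0,0,0,0.5],[0,0,0,0,0.5],[0,0,0,0,0.5],[0,0,0,0,0.5]]
  ]
}}

```text
t: 23.48
eef_pos: [511.5, -329.5, 1.7]
tcp_rot: [3.142, 0.0, 0.165]
ft_force: [-0.0, 0.7, 0.0]
opening: 0.72
grip_force: 0.0
```

Emit:
{"fn": "step_arm", "kwargs": {
  "plan": [
    [[0,0,-10,0,0.5],[0,0,-30,0,0.5],[0,0,-60,0,0.5],[0,0,-100,0,0.5],[0,0,-140,0,0.5],[0,0,-180,0,0.5],[0,0,-200,0,0.5],[0,0,-200,0,0.5]]
  ]
}}

```text
t: 24.15
eef_pos: [512.8, -330.4, 207.8]
tcp_rot: [3.135, -0.006, 0.165]
ft_force: [-0.1, -0.2, -0.2]
opening: 0.75
grip_force: 0.0
```

Emit:
{"fn": "step_arm", "kwargs": {
  "plan": [
    [[-30,20,0,0,0.5],[-60,45,0,0,0.5],[-90,75,0,0,0.5],[-90,110,0,0,0.5],[-90,140,0,0,0.5],[-90,140,0,0,0.5]]
  ]
}}

```text
t: 24.65
eef_pos: [445.0, -486.9, 201.1]
tcp_rot: [3.14, -0.0, 0.162]
ft_force: [0.6, -0.3, 0.0]
opening: 0.75
grip_force: 0.0
```

Run:
```python
from h import *
t=snap('top','tf.png');s=snap('scene','sf.png');t0=cv2.imread('pics/t0.png')
hsv=cv2.cvtColor(t,cv2.COLOR_BGR2HSV)
m=cv2.inRange(hsv,(0,110,20),(30,255,160));mm=m*0;mm[185:300,330:390]=m[185:300,330:390]
for ct in cv2.findContours(mm,0,2)[0]:
    if cv2.contourArea(ct)>50: print('pole',cv2.minAreaRect(ct))
for a in(0,.05,.1,.15,.4):
    yaw=.1085;q=np.array([509,100.5,0])+np.array([np.cos(yaw)*(78+190*np.sin(a)),np.sin(yaw)*(78+190*np.sin(a)),65+190*np.cos(a)])
    print(a,proj('scene',q).round(1))
h=cv2.cvtColor(s,cv2.COLOR_BGR2HSV);m=cv2.inRange(h,(14,120,60),(30,255,255))[215:265,260:325]
ct=[c for c in cv2.findContours(m,0,2)[0] if cv2.contourArea(c)>30]
for c in ct:print('scene brass',np.array(cv2.boundingRect(c))+[260,215,0,0])
for n,(x,y) in dict(jar=(343,287),pot=(417,212),reag=(105,269),flask=(338,158),beaker=(296,162)).items():
    T=t0[y-12:y+12,x-12:x+12];r=cv2.matchTemplate(t[y-20:y+20,x-20:x+20],T,cv2.TM_CCOEFF_NORMED);_,v,_,l=cv2.minMaxLoc(r);print(n,round(v,2),(l[0]-8,l[1]-8))
go(0,0,0)
```

```text
pole ((360.8620300292969, 238.16163635253906), (96.67688751220703, 14.568343162536621), 72.94303131103516)
0 [[301.9 232.1]]
0.05 [[298.7 234.2]]
0.1 [[295.5 236.5]]
0.15 [[292.3 239. ]]
0.4 [[276.7 252.9]]
scene brass [296 228  11  24]
jar 0.15 (7, 3)
pot 0.27 (6, -7)
reag 1.0 (0, 0)
flask 0.5 (0, 0)
beaker 0.55 (1, -1)
t 24.75 at [ 445.1 -482.7  200.8] rot [-3.1402e+00  7.0000e-04  1.6370e-01] F [0.5 1.  0.9] row [np.float64(-360.5), np.float64(-548.7), np.float64(200.8), 0]
```

Run:
```python
from h import *
s=cv2.imread('pics/sf.png');t0=cv2.imread('pics/s0.png')
for n,(x,y) in dict(jar=(291,171),pot=(196,157),flask=(207,253),beaker=(184,220),dowel=(255,217),hook=(212,205),poletail=(274,162),reag=(442,340)).items():
    T=t0[y-10:y+10,x-10:x+10];r=cv2.matchTemplate(s[y-18:y+18,x-18:x+18],T,cv2.TM_CCOEFF_NORMED);_,v,_,l=cv2.minMaxLoc(r);print(n,round(v,2),(l[0]-8,l[1]-8))
```

```text
jar 1.0 (0, 0)
pot 0.6 (-8, -7)
flask 0.45 (-3, 1)
beaker 0.69 (1, 0)
dowel 0.91 (0, 0)
hook 0.98 (0, 1)
poletail 0.99 (1, 1)
reag 1.0 (0, 0)
```

```bash
python3 -c "
from h import *
print(env.job_done())"
```

```text
the job is handed in; nothing more can be done
None
```

The flap is pulled shut and stayed latched in the last pictures, with the eye loaded to about 15 N. The pole is unhooked and laid flat on the bench at its original spot, and the job is handed in at about 25 s. The last image check could not confirm the pot, flask and beaker (poor matches, probably arm and shadow), though no move went near them.

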